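Load the tacking fixture and index it three clicks

ROBOT

A 6-joint arm with a two-finger parallel gripper is mounted at the origin on the work surface. World frame = base frame: x ahead of the robot, y to its left, z up, the work surface at z = 0. Lengths are in m, angles in rad, forces in N, time in s.
With the tool pointing down it reaches from about 0.375 to 0.9 m from the base axis. Payload 3.1 kg.
Tool frame: the origin (TCP) lies between the finger pads, 19 mm behind the fingertips; this is the grasp point; z points along the fingers, y is the direction in which the jaws open and shut (so a half turn about z gives the same grasp; the last joint's range is limited). The gripper opens to 85 mm and grips with 20 to 120 N. Pads are 22 mm wide; open, the fingers measure 114 mm over their backs; the gripper's body (76 mm by 85 mm) begins 54 mm behind the grasp point. The pads swing forward as they close: fully open they stand 13 mm farther back than shut.
Start: joints at [1.04, 0.527, 1.433, -0, 1.181, -0.178], TCP at [0.215, 0.587, 0.25] pointing down, gripper open.
Joint ranges: [-3.08, 3.08], [-0.75, 2.2], [0.22, 2.44], [-1.43, 4.57], [0, 2.65], [-2.85, 2.85]. Speed limits (rad/s): [2.79, 2.79, 3.14, 3.14, 3.14, 3.14].

INTERFACE

Orientations are given as a unit quaternion [x, y, z, w].
In Python, from station import manip gives the robot as it stands.
- The arm moves only by the tool play_rows, never from a script. Its argument "steps" is a list that holds one entry, the list of rows, each a list of 6 numbers: the shift along the tool's x, y, z in m, then the turn, a rotation vector about the tool's x, y, z in degrees. In form: [[[x, y, z, rx, ry, rz], ...]]. A call has 1 to 10 rows; each row shifts and turns the commanded pose from where the row before left it, along the tool's axes as they then stand; what a row does not reach is not made up. A row lasts 1/8 s, in which the tool goes at most 62.5 mm and 10.7 degrees, less where a joint would pass 70% of its speed; a pose out of reach is approached as far as the arm can. A call is refused whole if a number of a shift passes 0.0625 or a number of a turn 10.7, either way. A call with a gripper value outside its range is refused whole. "fingers" is the opening, from 0 (shut) to 1 (fully open), set as the call begins (left out, the last holds). The fingers move at their own pace and stop on an object; "squeeze" is the grip in N (left out, the last holds). Time passes only in rows, so rows that do not move let the fingers close. It gives the time, the measured TCP pose, the force and the opening at its end, in the units of the state.
- manip.sense(): the state, without advancing time (a new reading comes with each control period).
- manip.snapshot(name): name is "scene" or "top"; returns a dict with "img" (400x640x3 uint8, red, green, blue), "K" (3x3 intrinsics, pixels), "world_from_camera" (4x4, takes a point from camera to world coordinates). Camera axes: x right, y down, z forward; pixel columns grow to the right and rows downward; lengths in m; the calibration is good to about 2 mm. A picture is of the moment at which its call begins. There is no depth.
- manip.sign_off(): hands the job in, once; it reports no verdict.
Trained networks look in a picture, given as the dict that the camera call returned (one of the last four; its "shot" number tells which), for a name from the list of things; names that differ only in an ending like _2 or _b are one class to them, and where a whole thing is asked for, a point or a joint stands for the part that bears it (a point fixed in the world has none). Each returns a list of dicts, best first, with "score" (0 to 1); they miss things now and then, are a little off and sometimes report something else, mostly with a low value. They report only what shows in the picture. A call takes as long as a camera call. They do not tell look-alikes from the thing itself.
- manip.regions_of(label, picture): "pixels" (400x640 bool, what is visible of it) and "rect" ([left, top, right, bottom] in pixels, round what is visible of it).
- manip.pinpoint(label, picture): "point" ([column, row] in pixels: a listed point, or the origin of a listed thing).
The state is a dict: "t": time; "q": joint angles; "qd": joint speeds; "tau": joint torques, N m; "tcp_pos": TCP position; "tool_rot": TCP orientation; "force": force on the tool from outside, world axes, zero at the start; "ft_torque": the same for the moment, N m; "finger_gap": opening from 0.0 (shut) to 1.0 (fully open).
Only numpy, scipy, OpenCV 4.12 (cv2) and the standard library are available. Lean on these libraries where they do the work, as an engineer would, in place of code of your own. Each camera call takes 0.05 s, during which the arm holds its last target.

TASK

Take the steel boss that stands on its flange in the blue tray and seat it, flange down, in the empty nest at the yellow loading mark of the hand-indexed fixture. Then grip the black index knob and turn the dial clockwise (seen from above) by three clicks, which brings the boss under the torch, without running past the third stop. Finish while still gripping the knob, the dial held in the third stop ready for the tack; leave everything else on the bench alone and the two tacked bosses in their nests.

Things in the scene. Friction and masses are not known exactly. Their poses are not given: they have to be found in the camera images.
- boss: the boss to load: bright steel, a round flange (40 mm diameter, 6 mm thick) with a tube (26 mm outer diameter, 32 mm long) standing on it, 38 mm high in all, 0.10 to 0.21 kg. It stands in the blue tray flange down, tube up. Origin: centre of the flange's underside; z points up along the tube.
- boss_inverted: bystander in the tray: the same boss the other way round, tube down and flange on top. Origin: centre of its underside (the tube's end), z up. Leave alone.
- coupling: bystander in the tray: plain brass coupling, 34 mm diameter, 38 mm high. Origin: centre of its underside, z up. Leave alone.
- tray: fixed shallow blue tray, 110 x 250 mm outside, walls 4 mm thick and 14 mm high, floor 4 mm thick. Three places in a row along its y axis, at y = -75, 0 and +75 mm; which part stands where varies. Origin: centre of its underside.
- fixture: fixed hand-indexed fixture with a green cast base: a dial of 206 mm diameter (scalloped plate below: 220 mm) turns on a vertical axis, its top 62 mm above the bench, five nests 78 mm from the axis, 72 degrees apart. Yellow loading mark on its -x side, steel detent block on its +x side (62 mm high, reaching 196 mm from the axis). Origin: on the dial's axis, at the bench; z up.
- dial (a joint): turning of dial and knob together, rad, 0 at the start (a stop), growing clockwise from above. 15 stops to a turn, one every 24 degrees (0.419 rad): a sprung roller drops into the scalloped plate. Off a stop it resists with about 0.25 N m, easing to nothing half way, then pulls on as hard and clicks into the next; let go, it falls into the nearest stop. It can turn either way, past any stop.
- index_knob: black bar-grip knob in the middle of the dial, fixed to it. Bar 54 mm long (own x axis), 14 mm thick (own y axis), from 80 to 120 mm above the bench, on a skirt of 54 mm diameter whose top is at 80 mm. At the start the bar end with the red line (-x) points to the loading station. Origin: on the axis, 72 mm above the bench.
- knob_grip (a point): the place to grip the knob: on the axis, 102 mm above the bench (18 mm below the bar's top), between the bar's two flat faces. Axes as index_knob.
- nest0 (a point): centre of the floor of the nest to load (it turns with the dial; at the start it is at the yellow mark). A nest is a brass ring 44 mm inside, 51 mm outside, 7 mm high, on the dial's flat top; the flange drops in and rests on the dial's top, 62 mm above the bench.
- nest1 (a point): centre of the floor of the nest that is under the torch at the start; it holds a tacked boss.
- nest2 (a point): centre of the floor of the next nest on, clockwise; it holds a tacked boss.
- tack_station (a point): fixed point under the torch, 78 mm from the axis, 62 mm above the bench, 72 degrees clockwise (from above) of the loading station: the loaded nest's floor centre must come here. The torch hangs from a post 170 mm from the axis, 165 mm high; torch and post stay over 95 mm from the axis.
- boss_done1: tacked boss standing flange down in nest1, shape as the boss, with three weld beads. Origin: centre of its underside.
- boss_done2: tacked boss standing flange down in nest2. Origin: centre of its underside.
- hammer: bystander: hammer with a wooden handle lying on the bench, 260 mm long. Origin: middle of its length.
- wire_brush: bystander: wooden wire brush lying on the bench, 200 mm long. Origin: middle, at the bench.
- weld_magnet: bystander: red welding magnet, 95 x 58 x 16 mm. Origin: centre of its underside.
- flap_disc: bystander: orange flap disc, 114 mm diameter, lying flat. Origin: centre of its underside.
Things that resemble listed ones, but are neither listed nor needed, are in the scene too. What is shaped like the boss but green, orange or turquoise is not meant.

How it is judged:
On the way:
1. the boss stands flange down in the nest at the loading mark, let go, the dial still in its first stop (horizontal distance between boss and nest0 below 0.006 m and z of boss in the frame of nest0 between -0.003 and 0.003 m and angle between boss's own z axis and vertical below 0.1 rad and value of joint dial between -0.1 and 0.1 rad and contact force between the fingers and boss below 0.1 N), for 0.2 s.
At the end, for the whole second after the job is handed in: Dial at rest in the third stop (1.257 rad, within 0.07), gripper still closed on the knob (TCP within 25 mm of its axis, over 5 N); boss flange down on the floor of its nest (6 mm off centre, 3 mm in height, tilt 0.1 rad at most), untouched, within 12 mm of the tacking station (horizontal distance between boss and nest0 below 0.006 m and z of boss in the frame of nest0 between -0.003 and 0.003 m and angle between boss's own z axis and vertical below 0.1 rad and value of joint dial between 1.1866 and 1.3266 rad and velocity of joint dial between -0.1 and 0.1 rad/s and horizontal distance between boss and tack_station below 0.012 m and horizontal distance between the grasp point and knob_grip below 0.025 m and contact force between the fingers and index_knob above 5 N and contact force between the fingers and boss below 0.1 N); the arm keeps its last pose, push and grip.
It fails at once if the dial ran past the third stop (value of joint dial above 1.457 rad).
It fails at once if the dial was turned anticlockwise out of its first stop (value of joint dial below -0.2 rad).
It fails at once if a tacked boss was knocked out of its nest (horizontal distance between boss_done1 and nest1 above 0.012 m or horizontal distance between boss_done2 and nest2 above 0.012 m or angle between any of boss_done1, boss_done2's own z axis and vertical above 0.3 rad).
It fails at once if another thing in the tray or on the bench was disturbed (more than 30 mm) (distance of any of boss_inverted, coupling, hammer, wire_brush, weld_magnet, flap_disc from where it was at the start of the episode above 0.03 m).
It also fails if it takes over 64 s, if anything falls off the work surface, if the arm or the gripper's body presses on something with over 40 N, if the wrist force passes 120 N, or if a joint passes its speed limit or range.

## Working session

There is one attempt and no reset: what is moved stays moved. The work goes in short steps, Python scripts to look and compute and a tool call to move; the robot and the scene stay as the last step left them, time stands still between calls to the robot, and variables do not carry over. Pictures are saved under pics/ and viewed, and the job is handed in when it is done.

Besides the shell and the picture viewer there is one more tool, called after "Call:" as name(argument=value, ...), one argument or row to a line, values as JSON. play_rows: Moves the arm, as the interface text tells. Its arguments: {"type":"object","properties":{"steps":{"type":"array"},"fingers":{"type":"number"},"squeeze":{"type":"number"}},"required":["steps"]}

```bash
mkdir -p pics; ls; cat > h.py <<'E'
from station import manip
import numpy as np, cv2
def save(n,img,crop=None,s=1):
    im=img[...,::-1]
    if crop: l,t,r,b=crop; im=im[t:b,l:r]
    if s!=1: im=cv2.resize(im,None,fx=s,fy=s,interpolation=cv2.INTER_CUBIC)
    cv2.imwrite('pics/'+n+'.png',im)
def ray(p,px,z):
    K=p['K'];T=p['world_from_camera']
    d=T[:3,:3]@np.linalg.solve(K,[px[0],px[1],1.]);o=T[:3,3]
    return o+d*(z-o[2])/d[2]
def proj(p,X):
    T=np.linalg.inv(p['world_from_camera']);c=T[:3,:3]@np.array(X)+T[:3,3]
    u=p['K']@c;return u[:2]/u[2]
E
python3 - <<'E'
from h import *
s=manip.sense();print({k:np.round(v,3).tolist() for k,v in s.items()})
for n in('scene','top'):
    p=manip.snapshot(n);save(n+'0',p['img'])
    print(n,p['shot'],np.round(p['world_from_camera'][:3,3],3))
    for l in('boss','boss_inverted','coupling','tray','index_knob','knob_grip','fixture','nest0','nest1','nest2','boss_done1','boss_done2'):
        for f in(manip.pinpoint,):
            try: print(l,[(np.round(d['point']).tolist(),round(d['score'],2)) for d in f(l,p)][:4])
            except Exception as e: print(l,e)
E
```

```text
pics
{'t': 0.0, 'q': [1.04, 0.528, 1.434, -0.0, 1.181, -0.178], 'qd': [-0.001, 0.001, 0.0, -0.0, 0.001, 0.001], 'tau': [-0.001, -44.235, -17.802, -0.0, 0.008, -0.0], 'tcp_pos': [0.215, 0.586, 0.249], 'tool_rot': [0.175, 0.985, -0.001, -0.0], 'force': [0.575, -0.83, 0.527], 'ft_torque': [-0.001, -0.039, 0.023], 'finger_gap': 1.002}
scene 1 [ 1.423 -0.244  0.822]
boss [([235.0, 215.0], 0.78), ([271.0, 223.0], 0.77), ([232.0, 243.0], 0.7), ([281.0, 263.0], 0.56)]
boss_inverted [([197.0, 249.0], 0.79), ([368.0, 198.0], 0.67), ([354.0, 234.0], 0.61)]
coupling []
tray [([200.0, 251.0], 0.96)]
index_knob [([356.0, 210.0], 0.55)]
knob_grip [([360.0, 202.0], 0.83), ([354.0, 206.0], 0.44)]
fixture [([356.0, 232.0], 0.72)]
nest0 [([368.0, 197.0], 0.91), ([388.0, 218.0], 0.8), ([337.0, 197.0], 0.71)]
nest1 [([368.0, 197.0], 0.91), ([388.0, 218.0], 0.8), ([337.0, 197.0], 0.71)]
nest2 [([368.0, 197.0], 0.91), ([388.0, 218.0], 0.8), ([337.0, 197.0], 0.71)]
boss_done1 [([384.0, 221.0], 0.73), ([367.0, 196.0], 0.48)]
boss_done2 [([384.0, 221.0], 0.73), ([367.0, 196.0], 0.48)]
top 2 [0.449 0.044 1.362]
boss [([371.0, 212.0], 0.6), ([408.0, 196.0], 0.53), ([400.0, 240.0], 0.49), ([375.0, 161.0], 0.42)]
boss_inverted [([439.0, 202.0], 0.6)]
coupling [([465.0, 193.0], 0.67), ([269.0, 201.0], 0.57), ([270.0, 166.0], 0.28)]
tray [([436.0, 198.0], 0.96)]
index_knob [([292.0, 182.0], 0.63)]
knob_grip [([290.0, 180.0], 0.75)]
fixture [([294.0, 182.0], 0.7), ([449.0, 129.0], 0.69)]
nest0 [([274.0, 200.0], 0.77), ([307.0, 209.0], 0.68), ([271.0, 166.0], 0.55), ([465.0, 194.0], 0.37)]
nest1 [([274.0, 200.0], 0.77), ([307.0, 209.0], 0.68), ([271.0, 166.0], 0.55), ([465.0, 194.0], 0.37)]
nest2 [([274.0, 200.0], 0.77), ([307.0, 209.0], 0.68), ([271.0, 166.0], 0.55), ([465.0, 194.0], 0.37)]
boss_done1 [([273.0, 200.0], 0.73), ([269.0, 166.0], 0.54)]
boss_done2 [([273.0, 200.0], 0.73), ([269.0, 166.0], 0.54)]
```

View pics/scene0.png

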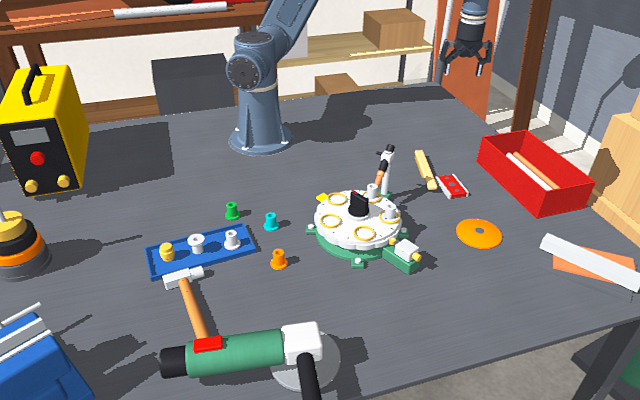

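View pics/top0.png

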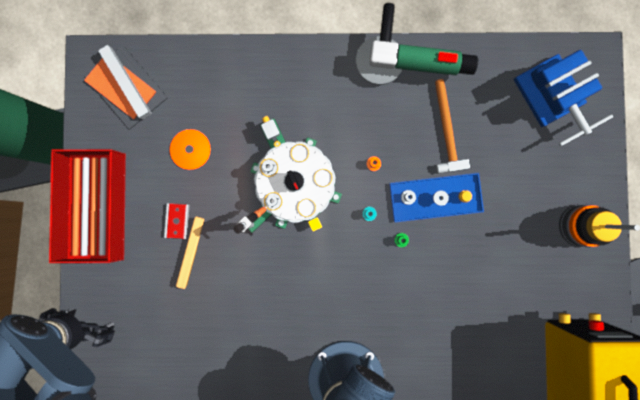

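```bash
python3 - <<'E'
import cv2
a=cv2.imread('pics/top0.png');b=cv2.imread('pics/scene0.png')
cv2.imwrite('pics/topc.png',cv2.resize(a[120:260,230:500],None,fx=2.96,fy=2.96,interpolation=cv2.INTER_CUBIC))
cv2.imwrite('pics/scenec.png',cv2.resize(b[150:300,170:430],None,fx=3,fy=3,interpolation=cv2.INTER_CUBIC))
E
```

```text
(no output)
```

View pics/topc.png

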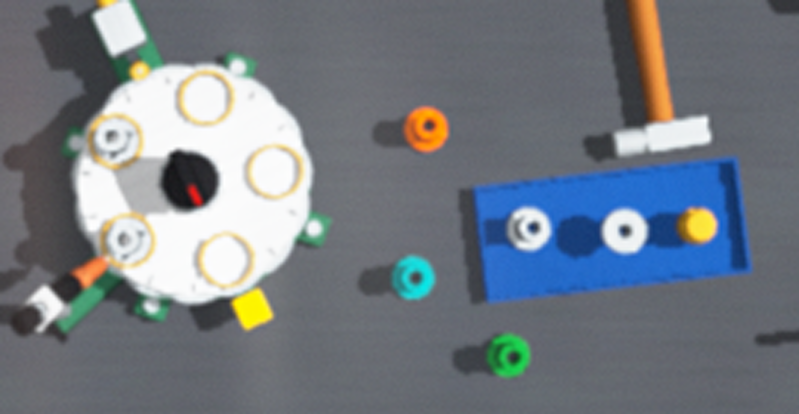

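View pics/scenec.png

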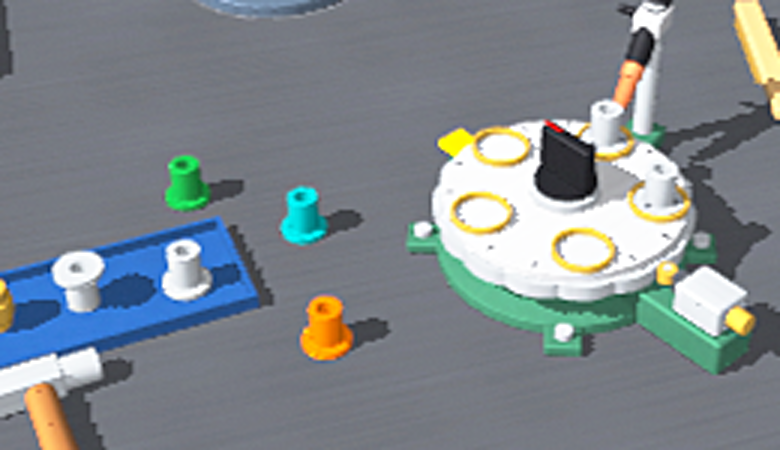

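The lookalikes in the scene view are:
- steel upright boss in the tray (231,240)
- inverted boss (197,243)
- brass coupling (167,252)
- green (232,212), turquoise (271,221) and orange (279,260) lookalikes
- the two tacked bosses (373,190) and (390,212)

I choose the steel upright one in the tray, top view (408,198). In the crop it has its flange down and tube up. Next I localise it and the dial.

```bash
cat > loc.py <<'E'
from h import *
from scipy.optimize import minimize
def yel(img):
    a=img.astype(float);return cv2.GaussianBlur(np.clip((np.minimum(a[...,0],a[...,1])-a[...,2])/120,0,1),(0,0),0.8)
def samp(m,uv): return cv2.remap(m.astype(np.float32),uv[None,:,0].astype(np.float32),uv[None,:,1].astype(np.float32),cv2.INTER_LINEAR)[0]
def projN(p,X):
    T=np.linalg.inv(p['world_from_camera']);c=X@T[:3,:3].T+T[:3,3];u=c@p['K'].T;return u[:,:2]/u[:,2:]
def fitfix(ps,x0,ks=range(5)):
    t=np.linspace(0,2*np.pi,60,endpoint=False);ms=[yel(p['img']) for p in ps]
    def f(v):
        s=0
        for p,m in zip(ps,ms):
            for k in ks:
                a=v[2]+np.pi-k*2*np.pi/5
                c=v[:2]+.078*np.array([np.cos(a),np.sin(a)])
                X=np.c_[c[0]+.02375*np.cos(t),c[1]+.02375*np.sin(t),0*t+.069]
                s-=samp(m,projN(p,X)).mean()
        return s
    best=None
    for da in np.radians(range(-12,13,4)):
        r=minimize(f,np.array(x0)+[0,0,da],method='Nelder-Mead',options=dict(initial_simplex=np.array(x0)+[0,0,da]+np.array([[0,0,0],[.012,0,0],[0,.012,0],[0,0,.08]]),xatol=1e-5,fatol=1e-5))
        if best is None or r.fun<best.fun: best=r
    return best.x,best.fun/len(ps)/len(list(ks))
E
python3 - <<'E'
from loc import *
ps=[manip.snapshot(n) for n in('scene','top')]
c=ray(ps[1],(293,182),.07);print(c, ps[1]['K'][0,0],ps[0]['K'][0,0])
x0=[c[0],c[1],np.radians(26)]
for q in([ps[0]],[ps[1]],ps): print(fitfix(q,x0))
for p,b in zip(ps,((231,240),(408,198))):
    for d in manip.regions_of('boss',p):
        m=d['pixels'];cy,cx=np.argwhere(m).mean(0)
        if abs(cx-b[0])+abs(cy-b[1])<12: print('boss',d['score'],cx,cy,d['rect'],m.sum(), ray(p,(cx,cy),.02))
    for d in manip.pinpoint('boss',p): 
        if abs(d['point'][0]-b[0])+abs(d['point'][1]-b[1])<14:print(d,ray(p,d['point'],.004))
    for d in manip.pinpoint('tray',p)[:1]: print('tray',ray(p,d['point'],0))
E
```

```text
[0.53941645 0.13976379 0.07      ] 483.1880312717263 486.38840329909095
(array([0.54823453, 0.1347465 , 0.43981835]), np.float64(-0.5756470680236816))
(array([0.54221227, 0.13733061, 0.43377638]), np.float64(-0.324102520942688))
(array([0.54611089, 0.13571305, 0.44025688]), np.float64(-0.37498905658721926))
boss 0.59 231.1825726141079 240.4896265560166 [226.9, 230.1, 240.6, 250.6] 241 [ 0.50549806 -0.17907936  0.02      ]
{'point': [232.0, 246.5], 'score': 0.5} [ 0.50991556 -0.1793993   0.004     ]
tray [ 0.49690357 -0.26327247  0.        ]
boss 0.61 408.09375 197.49375 [400.0, 190.9, 414.9, 207.0] 160 [ 0.49813562 -0.17611772  0.02      ]
{'point': [404.7, 195.9], 'score': 0.68} [ 0.50324783 -0.16926408  0.004     ]
tray [ 0.50604416 -0.26175168  0.        ]
```

```bash
cat >> loc.py <<'E'
S=8
def sil(p,x,y,z,crop):
    l,t,r,b=crop;m=np.zeros(((b-t)*S,(r-l)*S),np.uint8)
    a=np.linspace(0,2*np.pi,48,endpoint=False)
    for R,z0,z1 in((.02,0,.006),(.013,.006,.038)):
        X=np.vstack([np.c_[x+R*np.cos(a),y+R*np.sin(a),0*a+z+h] for h in(z0,z1)])
        uv=((projN(p,X)-[l,t]+.5)*S).astype(np.float32)
        cv2.fillConvexPoly(m,cv2.convexHull(uv).round().astype(np.int32),255)
    return cv2.resize(m,(r-l,b-t),interpolation=cv2.INTER_AREA)/255.
def fitboss(p,x,y,z,crop,mask):
    l,t,r,b=crop;M=mask[t:b,l:r].astype(float)
    f=lambda v:np.abs(sil(p,v[0],v[1],z,crop)-M).sum()
    r=minimize(f,[x,y],method='Nelder-Mead',options=dict(initial_simplex=[[x,y],[x+.006,y],[x,y+.006]],xatol=1e-4,fatol=1e-2))
    return r.x,r.fun,M.sum()
E
python3 - <<'E'
from loc import *
ps=[manip.snapshot(n) for n in('scene','top')]
for p,b in zip(ps,((231,240),(408,198))):
    a=p['img'].astype(float); blue=a[...,2]-a[...,0]
    crop=(b[0]-14,b[1]-16,b[0]+14,b[1]+16)
    # soft mask: saturation-based
    sat=(a.max(2)-a.min(2))/np.maximum(a.max(2),1); m=np.clip((0.6-sat)/0.4,0,1)
    m[b[1]-16:b[1]+16]=m[b[1]-16:b[1]+16]
    l,t,r,bb=crop
    n,lab=cv2.connectedComponents((m>.5).astype(np.uint8)); mm=cv2.dilate((lab==lab[b[1],b[0]]).astype(np.uint8),np.ones((3,3)))*m
    x0=ray(p,b,.02)
    print(fitboss(p,x0[0],x0[1],.004,crop,mm),mm[t:bb,l:r].sum())
    save('b%d'%b[0],p['img'],(b[0]-30,b[1]-25,b[0]+30,b[1]+25),8)
    # tacked bosses check
    print(fitfix([p],[.545,.136,.44]))
v=cv2.hconcat([cv2.imread('pics/b231.png'),cv2.imread('pics/b408.png')]);cv2.imwrite('pics/bb.png',cv2.resize(v,(800,333)))
E
```

```text
(array([ 0.5017945, -0.1782924]), np.float64(10.958179597120823), np.float64(254.9786577790582)) 254.9786577790582
(array([0.54811694, 0.13477685, 0.43970969]), np.float64(-0.5760648727416993))
(array([ 0.50059215, -0.17784524]), np.float64(12.755439963268188), np.float64(172.05279078636985)) 172.05279078636985
(array([0.5421989 , 0.13740465, 0.43471426]), np.float64(-0.3244772434234619))
```

View pics/bb.png

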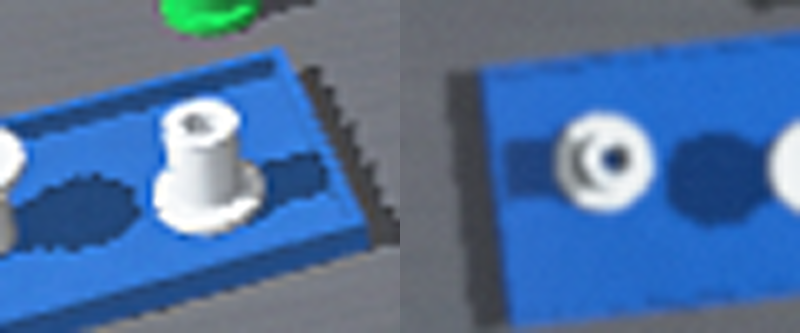

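```bash
cat > ov.py <<'E'
from loc import *
def overlay(p,v,name,crop,s):
    l,t,r,b=crop;im=cv2.resize(p['img'][t:b,l:r,::-1],None,fx=s,fy=s,interpolation=cv2.INTER_CUBIC)
    a=np.linspace(0,2*np.pi,200)
    def dr(c,R,z,col):
        uv=projN(p,np.c_[c[0]+R*np.cos(a),c[1]+R*np.sin(a),0*a+z]);uv=((uv-[l,t]+.5)*s-.5)
        cv2.polylines(im,[uv.round().astype(np.int32)],True,col,1)
    dr(v[:2],.103,.062,(0,0,255))
    for k in range(5):
        g=v[2]+np.pi-k*2*np.pi/5;dr(np.array(v[:2])+.078*np.array([np.cos(g),np.sin(g)]),.02375,.069,(255,0,0) if k else (255,0,255))
    cv2.imwrite('pics/'+name+'.png',im)
E
python3 - <<'E'
from ov import *
ps=[manip.snapshot(n) for n in('scene','top')]
overlay(ps[0],(.5481,.1348,.44),'o1',(300,175,420,275),5)
overlay(ps[1],(.5481,.1348,.44),'o2',(240,130,350,230),5)
overlay(ps[1],(.5422,.1374,.435),'o3',(240,130,350,230),5)
print(fitfix([ps[1]],[.5481,.1348,.44]))
v=cv2.hconcat([cv2.imread('pics/o2.png'),cv2.imread('pics/o3.png')]);cv2.imwrite('pics/o23.png',cv2.resize(v,(800,364)))
E
```

```text
(array([0.54220963, 0.13729598, 0.43400904]), np.float64(-0.3238090753555298))
```

View pics/o1.png

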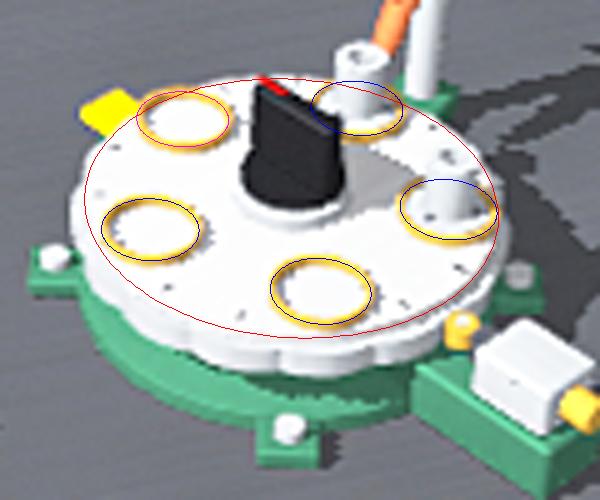

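View pics/o23.png

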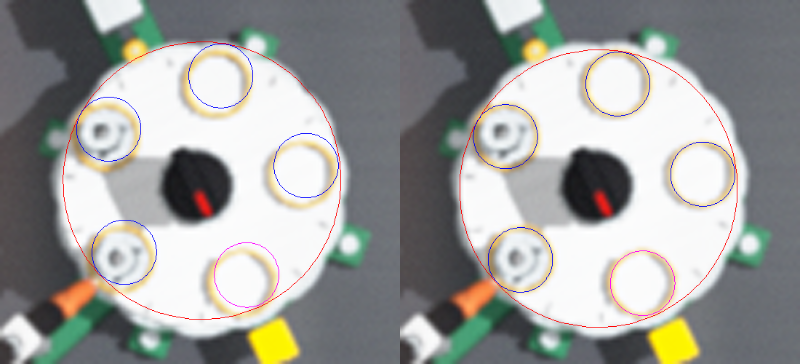

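```bash
cat >> loc.py <<'E'
def ringsil(p,v,crop,ks):
    l,t,r,b=crop;M=np.zeros(((b-t)*S,(r-l)*S),np.uint8);a=np.linspace(0,2*np.pi,64,endpoint=False)
    for k in ks:
        g=v[2]+np.pi-k*2*np.pi/5;c=np.array(v[:2])+.078*np.array([np.cos(g),np.sin(g)])
        P=lambda R,z:((projN(p,np.c_[c[0]+R*np.cos(a),c[1]+R*np.sin(a),0*a+z])-[l,t]+.5)*S).astype(np.float32)
        o=np.zeros_like(M);h1=o.copy();h2=o.copy()
        cv2.fillConvexPoly(o,cv2.convexHull(np.vstack([P(.0255,.062),P(.0255,.069)])).round().astype(np.int32),255)
        cv2.fillConvexPoly(h1,P(.022,.062).round().astype(np.int32),255);cv2.fillConvexPoly(h2,P(.022,.069).round().astype(np.int32),255)
        M|=o&~(h1&h2)
    return cv2.GaussianBlur(cv2.resize(M,(r-l,b-t),interpolation=cv2.INTER_AREA)/255.,(0,0),.7)
def fitfix2(p,x0,crop,ks=(0,3,4)):
    l,t,r,b=crop;Y=yel(p['img'])[t:b,l:r]
    W=cv2.dilate((ringsil(p,x0,crop,ks)>.02).astype(np.uint8),np.ones((9,9)))
    if True:
        def f(v):
            R=ringsil(p,v,crop,ks);return -(R*Y*W).sum()/np.sqrt((R*R).sum()*(Y*Y*W).sum())
    x0=np.array(x0);r=minimize(f,x0,method='Nelder-Mead',options=dict(initial_simplex=x0+np.array([[-.002,-.002,-.01],[.005,0,0],[0,.005,0],[0,0,.04]]),xatol=1e-4,fatol=1e-5))
    return r.x.round(4),r.fun
E
python3 - <<'E'
from loc import *
for n,c in(('scene',(300,170,420,275)),('top',(240,130,350,240))):
    p=manip.snapshot(n)
    for x0 in((.544,.136,.438),(.548,.133,.44)): print(n,fitfix2(p,x0,c))
    import cv2
E
```

```text
scene (array([0.5441, 0.1362, 0.4424]), np.float64(-0.8973939158670464))
scene (array([0.5441, 0.1363, 0.4397]), np.float64(-0.8977500907871107))
top (array([0.5425, 0.1378, 0.4366]), np.float64(-0.756227855663325))
top (array([0.5426, 0.1379, 0.4345]), np.float64(-0.8316325976925713))
```

```bash
cat > plan.py <<'E'
import sys
from h import *
from scipy.spatial.transform import Rotation as Ro
def yawy(R): return np.degrees(np.arctan2(R[1,1],R[0,1]))
def plan(wps,cmd=None):
    """wps: list of (x,y,z,yaw_y_deg,n rows)"""
    s=manip.sense();R=Ro.from_quat(s['tool_rot']).as_matrix();P=np.array(s['tcp_pos']) if cmd is None else np.array(cmd)
    print('t',round(s['t'],2),'P',P.round(4),'yaw',yawy(R).round(2),'tilt',R[:,2].round(4))
    out=[];y0=yawy(R)
    for x,y,z,yw,n in wps:
        for i in range(n):
            a0=np.radians(y0+(yw-y0)*i/n)
            d=(np.array([x,y,z])-P)/n
            ty=np.array([np.cos(a0),np.sin(a0),0]);tz=np.array([0,0,-1.]);tx=np.cross(ty,tz)
            out.append([round(float(d@tx),4),round(float(d@ty),4),round(float(d@tz),4),0,0,round(-(yw-y0)/n,2)])
        P=np.array([x,y,z]);y0=yw
    for i in range(0,len(out),10): print(out[i:i+10])
E
python3 - <<'E'
from plan import *
plan([(.43,.33,.25,37,7),(.50,0,.22,6,7),(.501,-.178,.14,6,5)])
E
```

```text
t 2.0 P [0.2153 0.5867 0.25  ] yaw 69.84 tilt [-0.  0. -1.]
[[-0.0414, -0.0239, -0.0, 0, 0, np.float64(4.69)], [-0.0432, -0.0204, -0.0, 0, 0, np.float64(4.69)], [-0.0448, -0.0168, -0.0, 0, 0, np.float64(4.69)], [-0.046, -0.0131, -0.0, 0, 0, np.float64(4.69)], [-0.0469, -0.0093, -0.0, 0, 0, np.float64(4.69)], [-0.0475, -0.0054, -0.0, 0, 0, np.float64(4.69)], [-0.0478, -0.0015, -0.0, 0, 0, np.float64(4.69)], [-0.0437, -0.0204, 0.0043, 0, 0, 4.43], [-0.0451, -0.017, 0.0043, 0, 0, 4.43], [-0.0463, -0.0134, 0.0043, 0, 0, 4.43]]
[[-0.0472, -0.0098, 0.0043, 0, 0, 4.43], [-0.0478, -0.0061, 0.0043, 0, 0, 4.43], [-0.0481, -0.0024, 0.0043, 0, 0, 4.43], [-0.0482, 0.0013, 0.0043, 0, 0, 4.43], [-0.0354, -0.0035, 0.016, 0, 0, 0.0], [-0.0354, -0.0035, 0.016, 0, 0, 0.0], [-0.0354, -0.0035, 0.016, 0, 0, 0.0], [-0.0354, -0.0035, 0.016, 0, 0, 0.0], [-0.0354, -0.0035, 0.016, 0, 0, 0.0]]
```

Call:
play_rows(
  steps=[
    [[-0.0414, -0.0239, 0, 0, 0, 4.7], [-0.0432, -0.0204, 0, 0, 0, 4.7], [-0.0448, -0.0168, 0, 0, 0, 4.7], [-0.046, -0.0131, 0, 0, 0, 4.7], [-0.047, -0.009, 0, 0, 0, 4.7], [-0.0475, -0.005, 0, 0, 0, 4.7], [-0.0478, -0.0015, 0, 0, 0, 4.7], [-0.0437, -0.0204, 0.004, 0, 0, 4.4], [-0.0451, -0.017, 0.004, 0, 0, 4.4], [-0.0463, -0.0134, 0.004, 0, 0, 4.4]],
  ],
  fingers=0.65,
)

```text
t: 3.25
tcp_pos: [0.4607, 0.1873, 0.2381]
tool_rot: [0.548, 0.837, 0.0, 0.0]
force: [-0.4, -0.1, 0.1]
finger_gap: 0.647
```

Call:
play_rows(
  steps=[
    [[-0.0472, -0.0098, 0.004, 0, 0, 4.4], [-0.0478, -0.006, 0.004, 0, 0, 4.4], [-0.0481, -0.0024, 0.004, 0, 0, 4.4], [-0.0482, 0.0013, 0.004, 0, 0, 4.4], [-0.0354, -0.0035, 0.016, 0, 0, 0], [-0.0354, -0.0035, 0.016, 0, 0, 0], [-0.0354, -0.0035, 0.016, 0, 0, 0], [-0.0354, -0.0035, 0.016, 0, 0, 0], [-0.0354, -0.0035, 0.016, 0, 0, 0], [0, 0, 0, 0, 0, 0]],
  ],
)

```text
t: 4.5
tcp_pos: [0.5023, -0.18, 0.1411]
tool_rot: [0.67, 0.743, -0.0, -0.0]
force: [-0.9, 1.0, 1.1]
finger_gap: 0.649
```

```bash
python3 - <<'E'
from plan import *
plan([(.5012,-.178,.08,6,3),(.5012,-.178,.034,6,4)])
for n,c in(('scene',(170,150,300,290)),('top',(350,140,490,240))):
    p=manip.snapshot(n);save('a_'+n,p['img'],c,5)
E
```

```text
t 4.5 P [ 0.5023 -0.18    0.1411] yaw 5.94 tilt [-4.e-04 -0.e+00 -1.e+00]
[[0.0007, -0.0003, 0.0204, 0, 0, np.float64(-0.02)], [0.0007, -0.0003, 0.0204, 0, 0, np.float64(-0.02)], [0.0007, -0.0003, 0.0204, 0, 0, np.float64(-0.02)], [0.0, 0.0, 0.0115, 0, 0, 0.0], [0.0, 0.0, 0.0115, 0, 0, 0.0], [0.0, 0.0, 0.0115, 0, 0, 0.0], [0.0, 0.0, 0.0115, 0, 0, 0.0]]
```

View pics/a_scene.png

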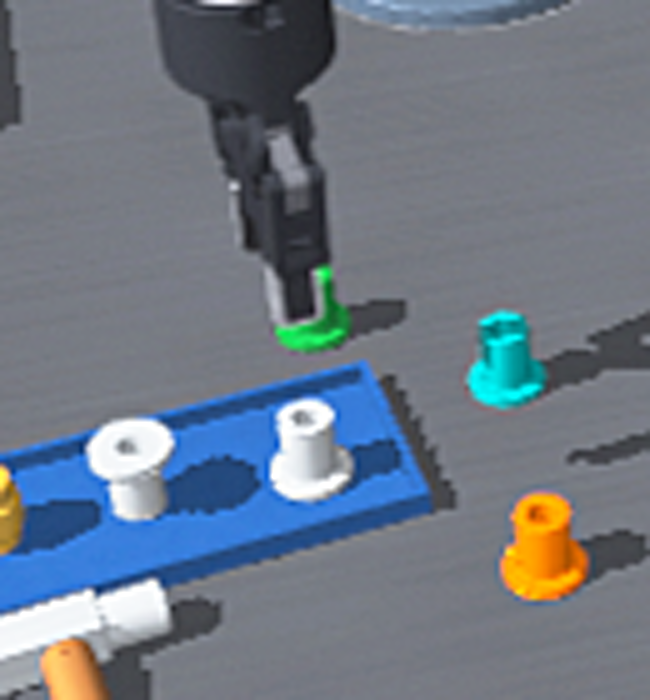

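Call:
play_rows(
  steps=[
    [[0.0007, -0.0003, 0.02, 0, 0, 0], [0.0007, -0.0003, 0.02, 0, 0, 0], [0.0007, -0.0003, 0.02, 0, 0, 0], [0, 0, 0.015, 0, 0, 0], [0, 0, 0.012, 0, 0, 0], [0, 0, 0.01, 0, 0, 0], [0, 0, 0.008, 0, 0, 0], [0, 0, 0.002, 0, 0, 0], [0, 0, 0, 0, 0, 0]],
  ],
)

```text
t: 5.72
tcp_pos: [0.5011, -0.1757, 0.035]
tool_rot: [0.668, 0.744, 0.0, 0.0]
force: [0.2, 0.5, -0.3]
finger_gap: 0.651
```

Call:
play_rows(
  steps=[
    [[0, 0, 0, 0, 0, 0], [0, 0, 0, 0, 0, 0], [0, 0, 0, 0, 0, 0], [0, 0, 0, 0, 0, 0], [0, 0, 0, 0, 0, 0], [0, 0, 0, 0, 0, 0]],
  ],
  fingers=0,
  squeeze=40,
)

```text
t: 6.48
tcp_pos: [0.5012, -0.1758, 0.0355]
tool_rot: [0.668, 0.744, 0.0, 0.0]
force: [-1.1, 0.3, 6.0]
finger_gap: 0.292
```

```bash
python3 - <<'E'
from plan import *
plan([(.5012,-.178,.16,6,3)])
p=manip.snapshot('scene');save('g',p['img'],(170,150,300,290),5)
E
```

```text
t 6.47 P [ 0.5012 -0.1758  0.0355] yaw 6.14 tilt [ 6.e-04 -4.e-04 -1.e+00]
[[-0.0007, -0.0001, -0.0415, 0, 0, np.float64(0.05)], [-0.0007, -0.0001, -0.0415, 0, 0, np.float64(0.05)], [-0.0007, -0.0001, -0.0415, 0, 0, np.float64(0.05)]]
```

View pics/g.png

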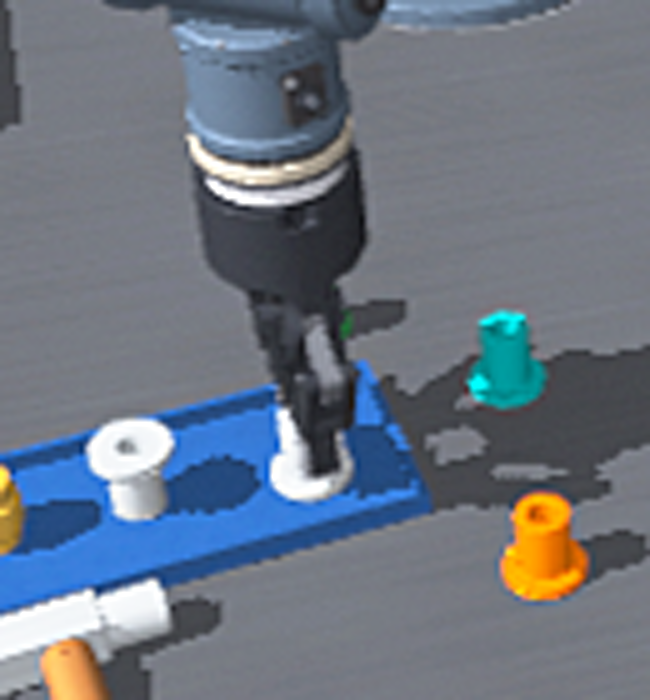

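Call:
play_rows(
  steps=[
    [[0, 0, -0.02, 0, 0, 0], [0, 0, -0.03, 0, 0, 0], [0, 0, -0.04, 0, 0, 0], [0, 0, -0.035, 0, 0, 0], [0, 0, 0, 0, 0, 0]],
  ],
)

```text
t: 7.15
tcp_pos: [0.5025, -0.1763, 0.1621]
tool_rot: [0.668, 0.744, 0.001, 0.003]
force: [0.1, -0.1, -1.5]
finger_gap: 0.292
```

```bash
python3 - <<'E'
from plan import *
plan([(.4728,.1039,.16,115.1,15)])
p=manip.snapshot('scene');save('g2',p['img'],(170,100,300,290),4)
E
```

```text
t 7.15 P [ 0.5025 -0.1763  0.1621] yaw 6.15 tilt [ 0.0049 -0.0029 -1.    ]
[[0.0188, 0.0, 0.0001, 0, 0, np.float64(-7.26)], [0.0186, 0.0024, 0.0001, 0, 0, np.float64(-7.26)], [0.0182, 0.0047, 0.0001, 0, 0, np.float64(-7.26)], [0.0174, 0.007, 0.0001, 0, 0, np.float64(-7.26)], [0.0164, 0.0092, 0.0001, 0, 0, np.float64(-7.26)], [0.0151, 0.0112, 0.0001, 0, 0, np.float64(-7.26)], [0.0136, 0.013, 0.0001, 0, 0, np.float64(-7.26)], [0.0118, 0.0146, 0.0001, 0, 0, np.float64(-7.26)], [0.0099, 0.016, 0.0001, 0, 0, np.float64(-7.26)], [0.0078, 0.0171, 0.0001, 0, 0, np.float64(-7.26)]]
[[0.0056, 0.0179, 0.0001, 0, 0, np.float64(-7.26)], [0.0033, 0.0185, 0.0001, 0, 0, np.float64(-7.26)], [0.0009, 0.0188, 0.0001, 0, 0, np.float64(-7.26)], [-0.0015, 0.0187, 0.0001, 0, 0, np.float64(-7.26)], [-0.0038, 0.0184, 0.0001, 0, 0, np.float64(-7.26)]]
```

View pics/g2.png

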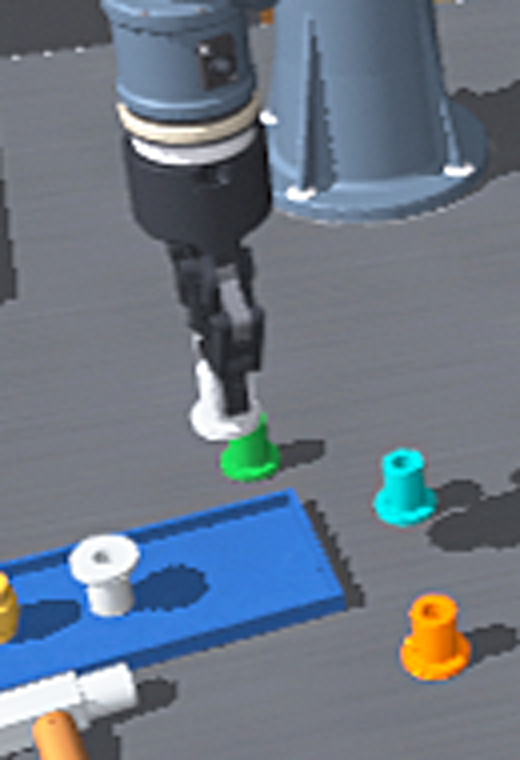

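Call:
play_rows(
  steps=[
    [[0.0188, 0, 0, 0, 0, -7.26], [0.0186, 0.0024, 0, 0, 0, -7.26], [0.0182, 0.0047, 0, 0, 0, -7.26], [0.0174, 0.007, 0, 0, 0, -7.26], [0.0164, 0.0092, 0, 0, 0, -7.26], [0.0151, 0.0112, 0, 0, 0, -7.26], [0.0136, 0.013, 0, 0, 0, -7.26], [0.0118, 0.0146, 0, 0, 0, -7.26], [0.01, 0.016, 0, 0, 0, -7.26], [0.0078, 0.0171, 0, 0, 0, -7.26]],
  ],
)

```text
t: 8.45
tcp_pos: [0.4799, 0.0122, 0.1581]
tool_rot: [0.096, 0.995, 0.0, -0.002]
force: [0.4, 0.3, -1.4]
finger_gap: 0.291
```

Call:
play_rows(
  steps=[
    [[0.0056, 0.018, 0, 0, 0, -7.26], [0.0033, 0.0185, 0, 0, 0, -7.26], [0.0009, 0.0188, 0, 0, 0, -7.26], [-0.0015, 0.0187, 0, 0, 0, -7.26], [-0.0038, 0.0184, 0, 0, 0, -7.26], [0, 0, 0, 0, 0, 0], [0, 0, 0, 0, 0, 0]],
  ],
)

```text
t: 9.32
tcp_pos: [0.4709, 0.1044, 0.159]
tool_rot: [-0.216, 0.976, 0.0, -0.001]
force: [0.3, -0.4, -2.2]
finger_gap: 0.288
```

```bash
python3 - <<'E'
from plan import *
plan([(.4728,.1039,.16,115.1,1)])
for n,c in(('scene',(270,110,430,270)),('top',(240,130,360,250))):
    p=manip.snapshot(n);save('h_'+n,p['img'],c,5 if n=='top' else 3.75)
    K=p
    print(n,proj(p,[.4728,.1039,.16]))
a=cv2.imread('pics/h_scene.png');b=cv2.imread('pics/h_top.png');cv2.imwrite('pics/h.png',cv2.resize(cv2.hconcat([a,b]),(800,400)))
E
```

```text
t 9.32 P [0.4709 0.1044 0.159 ] yaw 114.95 tilt [-2.e-03 -3.e-04 -1.e+00]
[[-0.0015, -0.0012, -0.001, 0, 0, np.float64(-0.15)]]
scene [337.32615709 167.65254335]
top [304.76048107 206.14924615]
```

View pics/h.png

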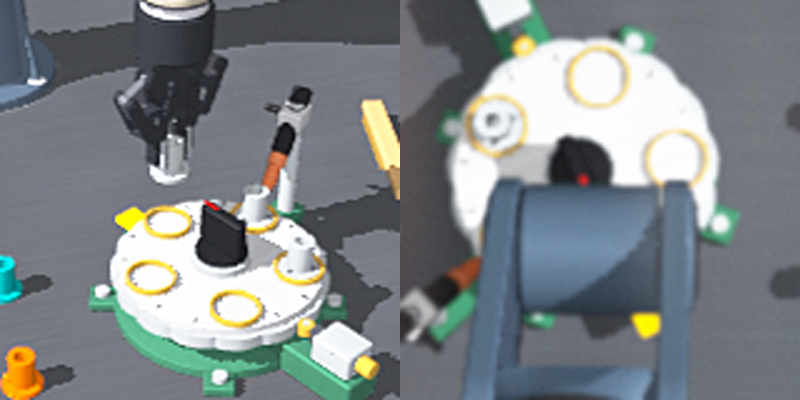

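View pics/h_scene.png

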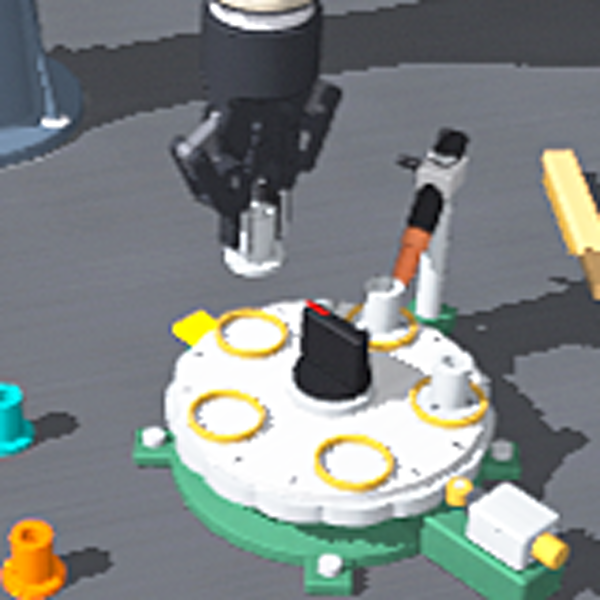

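```bash
python3 - <<'E'
from plan import *
p=manip.snapshot('scene');save('z',p['img'],(310,145,360,190),14)
s=manip.sense();P=s['tcp_pos']
for dz in(0,-.0315,.0065): print(dz,proj(p,[P[0],P[1],P[2]+dz]))
E
```

```text
0 [337.22879014 167.45842063]
-0.0315 [336.86350344 177.93752724]
0.0065 [337.3056013  165.25491222]
```

View pics/z.png

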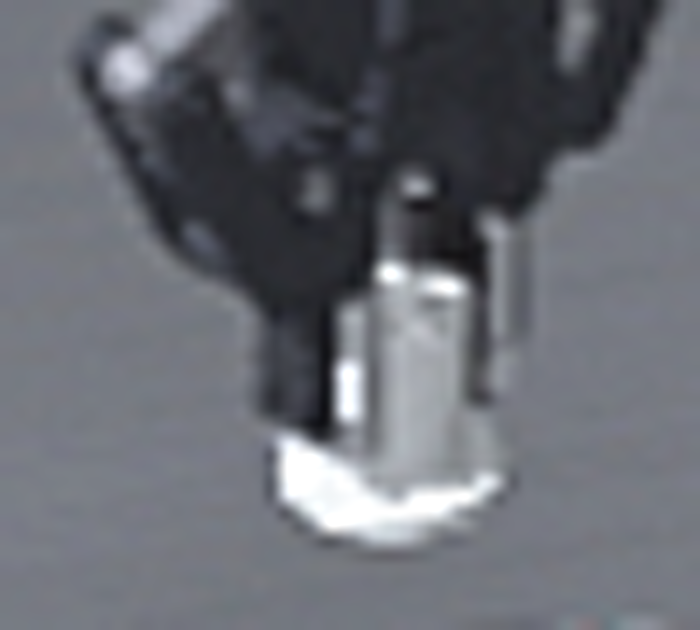

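```bash
python3 - <<'E'
from loc import *
p=manip.snapshot('scene');P=np.array(manip.sense()['tcp_pos']);ims=[]
l,t,r,b=322,155,352,190;s=12
ims=[]
for dx in(-.003,0,.003):
    im=cv2.resize(p['img'][t:b,l:r,::-1],None,fx=s,fy=s,interpolation=cv2.INTER_CUBIC)
    a=np.linspace(0,2*np.pi,100)
    tx=np.array([-.906,-.423]);c=P[:2]+tx*dx;z=P[2]-.0315
    for R,h,col in((.02,0,(0,0,255)),(.02,.006,(0,255,0)),(.013,.038,(255,0,0))):
        uv=(projN(p,np.c_[c[0]+R*np.cos(a),c[1]+R*np.sin(a),0*a+z+h])-[l,t]+.5)*s-.5
        cv2.polylines(im,[uv.round().astype(np.int32)],True,col,1)
    ims.append(im)
v=cv2.hconcat(ims);cv2.imwrite('pics/ovb.png',cv2.resize(v,(800,int(800*v.shape[0]/v.shape[1])),interpolation=cv2.INTER_AREA))
E
```

```text
(no output)
```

View pics/ovb.png

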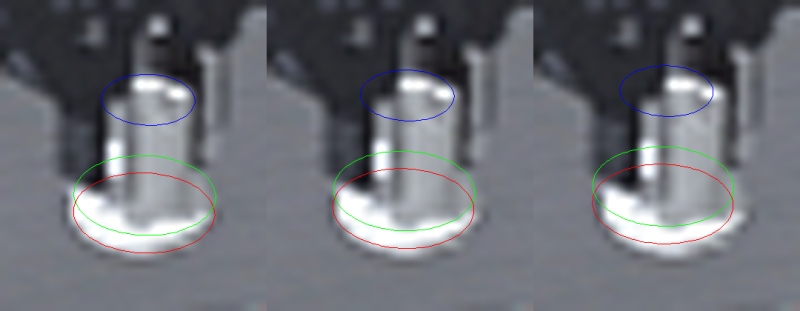

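Call:
play_rows(
  steps=[
    [[0.0007, -0.0018, 0.015, 0, 0, 0], [0, 0, 0.015, 0, 0, 0], [0, 0, 0.013, 0, 0, 0], [0, 0, 0.008, 0, 0, 0], [0, 0, 0, 0, 0, 0], [0, 0, 0, 0, 0, 0], [0, 0, 0, 0, 0, 0]],
  ],
)

```text
t: 10.4
tcp_pos: [0.4719, 0.1029, 0.1094]
tool_rot: [-0.217, 0.976, -0.0, 0.001]
force: [-0.3, 0.7, -1.8]
finger_gap: 0.289
```

```bash
cat > ovn.py <<'E'
from loc import *
def go(name,fix=(.5441,.1363,.44),off=(-.0023,),dz=.0315):
    p=manip.snapshot('scene');s=manip.sense();P=np.array(s['tcp_pos']);print(s['t'],P.round(4),np.round(s['force'],1),s['finger_gap'])
    l,t,r,b=315,165,365,205;s=15
    im=cv2.resize(p['img'][t:b,l:r,::-1],None,fx=s,fy=s,interpolation=cv2.INTER_CUBIC)
    cv2.imwrite('pics/'+name+'_raw.png',im)
    a=np.linspace(0,2*np.pi,100);tx=np.array([-.906,-.423])
    c=P[:2]+tx*off[0];z=P[2]-dz
    n=np.array(fix[:2])-.078*np.array([np.cos(fix[2]),np.sin(fix[2])])
    print('nest',n,'boss-nest tool xy',(c-n)@tx,(c-n)@np.array([-.4226,.906]))
    for c,R,z,col in((c,.02,z,(0,0,255)),(c,.02,z+.006,(0,255,0)),(c,.013,z+.038,(255,0,0)),(n,.022,.069,(255,0,255)),(n,.0255,.069,(255,255,0))):
        uv=(projN(p,np.c_[c[0]+R*np.cos(a),c[1]+R*np.sin(a),0*a+z])-[l,t]+.5)*s-.5
        cv2.polylines(im,[uv.round().astype(np.int32)],True,col,1)
    cv2.imwrite('pics/'+name+'.png',im)
E
python3 -c "
from ovn import *
go('n1')"
```

```text
10.45 [0.4718 0.1029 0.1094] [ 0.6  0.6 -1.7] 0.29005746368799035
nest [0.47352937 0.10307672] boss-nest tool xy -0.0007065090902236166 0.0005661757754970971
```

View pics/n1.png

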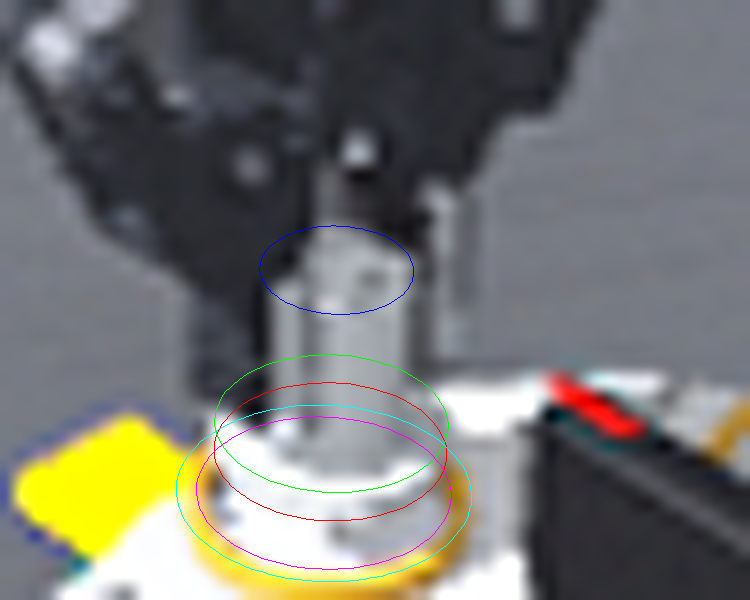

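View pics/n1_raw.png

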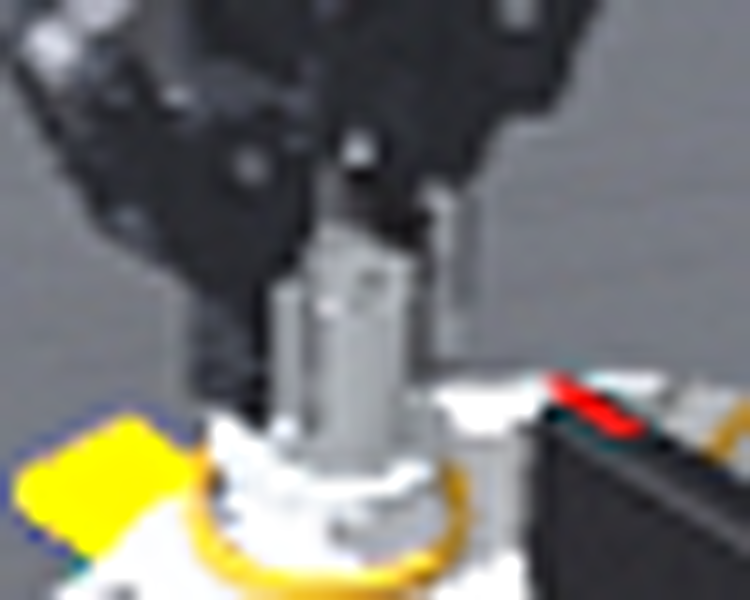

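```bash
python3 - <<'E'
from loc import *
for n,c in(('scene',(300,170,420,275)),('top',(240,130,350,240))):
    p=manip.snapshot(n);p2=dict(p);p2['img']=cv2.imread('pics/%s0.png'%n)[...,::-1].copy()
    l,t,r,b=c
    for ks in((0,),(3,),(4,),(0,3,4)):
        Y=yel(p2['img'])[t:b,l:r];x0=np.array([.5433,.137]);yw=.438
        W=cv2.dilate((ringsil(p2,(*x0,yw),c,ks)>.02).astype(np.uint8),np.ones((7,7)))
        if n=='scene' and 0 in ks: # drop yellow mark
            pass
        f=lambda v:-(lambda R:(R*Y*W).sum()/np.sqrt((R*R).sum()*(Y*Y*W).sum()))(ringsil(p2,(*v,yw),c,ks))
        q=minimize(f,x0,method='Nelder-Mead',options=dict(initial_simplex=x0+np.array([[-.002,-.002],[.004,0],[0,.004]]),xatol=1e-4,fatol=1e-5))
        print(n,ks,q.x.round(4),round(q.fun,3),'nest0',(q.x-.078*np.array([np.cos(yw),np.sin(yw)])).round(4) if 0 in ks else '')
E
```

```text
scene (0,) [0.5435 0.1358] -0.82 nest0 [0.4729 0.1027]
scene (3,) [0.5445 0.1363] -0.983 nest0 
scene (4,) [0.5442 0.1365] -0.982 nest0 
scene (0, 3, 4) [0.5441 0.1362] -0.918 nest0 [0.4734 0.1032]
top (0,) [0.5424 0.1381] -0.673 nest0 [0.4718 0.1051]
top (3,) [0.5427 0.1377] -0.978 nest0 
top (4,) [0.5424 0.1378] -0.97 nest0 
top (0, 3, 4) [0.5424 0.1378] -0.841 nest0 [0.4718 0.1047]
```

Call:
play_rows(
  steps=[
    [[0.001, 0.0007, 0, 0, 0, 0], [0, 0, 0.003, 0, 0, 0], [0, 0, 0.003, 0, 0, 0], [0, 0, 0.002, 0, 0, 0], [0, 0, 0, 0, 0, 0]],
  ],
)

```text
t: 11.18
tcp_pos: [0.4702, 0.1031, 0.1007]
tool_rot: [-0.217, 0.976, 0.0, -0.0]
force: [0.7, -0.5, -1.2]
finger_gap: 0.288
```

Call:
play_rows(
  steps=[
    [[0, 0, 0.002, 0, 0, 0], [0, 0, 0, 0, 0, 0], [0, 0, 0, 0, 0, 0]],
  ],
)

```text
t: 11.55
tcp_pos: [0.4704, 0.1031, 0.099]
tool_rot: [-0.217, 0.976, 0.0, -0.0]
force: [0.5, -0.1, -0.2]
finger_gap: 0.289
```

Call:
play_rows(
  steps=[
    [[0, 0, 0.002, 0, 0, 0], [0, 0, 0, 0, 0, 0], [0, 0, 0, 0, 0, 0]],
  ],
)

```text
t: 11.92
tcp_pos: [0.4703, 0.1031, 0.097]
tool_rot: [-0.217, 0.976, 0.0, -0.0]
force: [-0.1, 0.6, -1.1]
finger_gap: 0.29
```

Call:
play_rows(
  steps=[
    [[0, 0, 0.0015, 0, 0, 0], [0, 0, 0, 0, 0, 0], [0, 0, 0, 0, 0, 0]],
  ],
)

```text
t: 12.3
tcp_pos: [0.4704, 0.1031, 0.0955]
tool_rot: [-0.217, 0.976, 0.0, -0.0]
force: [-0.2, 0.3, -1.9]
finger_gap: 0.288
```

Call:
play_rows(
  steps=[
    [[0, 0, 0.0015, 0, 0, 0], [0, 0, 0, 0, 0, 0], [0, 0, 0, 0, 0, 0]],
  ],
)

```text
t: 12.68
tcp_pos: [0.4704, 0.1031, 0.094]
tool_rot: [-0.217, 0.976, 0.0, -0.0]
force: [-0.1, 0.6, -1.3]
finger_gap: 0.29
```

```bash
python3 -c "
from ovn import *
go('n2')"
```

```text
12.725 [0.4704 0.1031 0.094 ] [-0.4  0.  -1.2] 0.2891052816752908
nest [0.47352937 0.10307672] boss-nest tool xy 0.0005416595915252774 0.0013231625148814063
```

View pics/n2_raw.png

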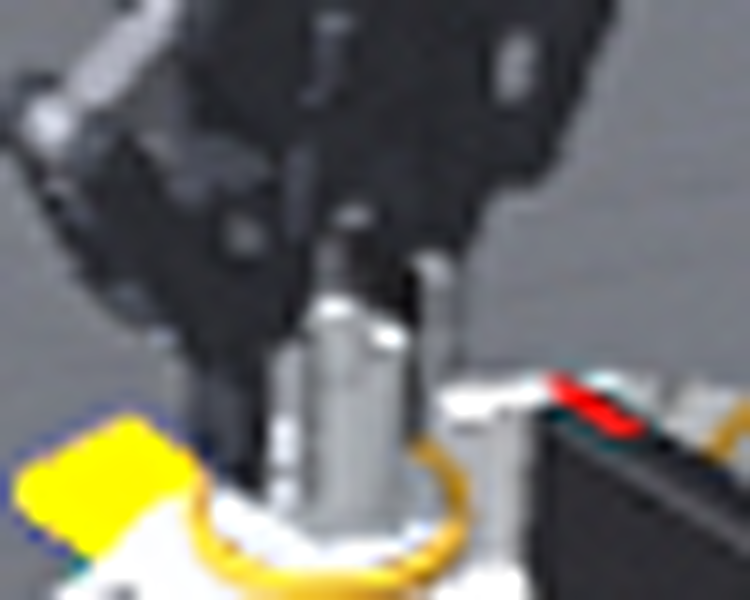

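The flange sits inside the ring, with the ring unbroken around it at (200–465, 480–590) in the crop, and there is no side force. I go down the last millimetre until contact.

Call:
play_rows(
  steps=[
    [[0, 0, 0.001, 0, 0, 0], [0, 0, 0, 0, 0, 0], [0, 0, 0, 0, 0, 0]],
  ],
)

```text
t: 13.1
tcp_pos: [0.4705, 0.1031, 0.0935]
tool_rot: [-0.217, 0.976, -0.0, 0.0]
force: [-0.3, -0.4, 5.2]
finger_gap: 0.292
```

Call:
play_rows(
  steps=[
    [[0, 0, 0.001, 0, 0, 0], [0, 0, 0, 0, 0, 0], [0, 0, 0, 0, 0, 0]],
  ],
)

```text
t: 13.48
tcp_pos: [0.4705, 0.1031, 0.0934]
tool_rot: [-0.217, 0.976, -0.0, 0.001]
force: [-2.6, -0.5, 13.7]
finger_gap: 0.288
```

Call:
play_rows(
  steps=[
    [[0, 0, -0.001, 0, 0, 0], [0, 0, 0, 0, 0, 0]],
  ],
)

```text
t: 13.72
tcp_pos: [0.4705, 0.1031, 0.0935]
tool_rot: [-0.217, 0.976, -0.0, 0.0]
force: [-0.9, 0.3, 7.3]
finger_gap: 0.289
```

Call:
play_rows(
  steps=[
    [[0, 0, 0, 0, 0, 0], [0, 0, 0, 0, 0, 0], [0, 0, 0, 0, 0, 0], [0, 0, 0, 0, 0, 0]],
  ],
  fingers=0.6,
)

```text
t: 14.22
tcp_pos: [0.4703, 0.1031, 0.0928]
tool_rot: [-0.217, 0.976, 0.0, -0.0]
force: [-0.1, 0.3, -0.1]
finger_gap: 0.596
```

Call:
play_rows(
  steps=[
    [[0, 0, -0.01, 0, 0, 0], [0, 0, -0.02, 0, 0, 0], [0, 0, -0.03, 0, 0, 0], [0, 0, -0.03, 0, 0, 0], [0, 0, 0, 0, 0, 0]],
  ],
)

```text
t: 14.85
tcp_pos: [0.4719, 0.1031, 0.1855]
tool_rot: [-0.217, 0.976, -0.001, 0.003]
force: [0.5, 0.7, -0.2]
finger_gap: 0.6
```

```bash
python3 -c "
from ovn import *
go('n3')
from plan import *
plan([(.5433,.137,.18,115.1,4)])"
```

```text
14.9 [0.4709 0.1031 0.1842] [0.3 0.2 0.2] 0.6011810227582748
nest [0.47352937 0.10307672] boss-nest tool xy 3.9174975379948285e-05 0.001124904532259928
t 14.9 P [0.4709 0.1031 0.1842] yaw 115.05 tilt [ 3.1e-03 -1.0e-04 -1.0e+00]
[[-0.02, 0.0, 0.0011, 0, 0, np.float64(-0.01)], [-0.02, 0.0, 0.0011, 0, 0, np.float64(-0.01)], [-0.02, 0.0, 0.0011, 0, 0, np.float64(-0.01)], [-0.02, 0.0, 0.0011, 0, 0, np.float64(-0.01)]]
```

View pics/n3_raw.png

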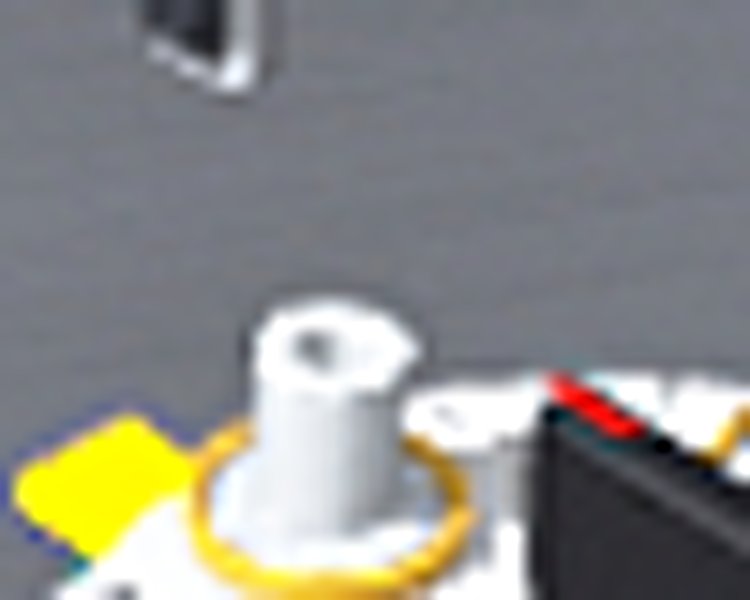

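The boss stands upright inside the yellow ring: tube top at (330,345), flange at (330,540) in the crop. Next I move over the knob.

Call:
play_rows(
  steps=[
    [[-0.02, 0, 0, 0, 0, 0], [-0.02, 0, 0, 0, 0, 0], [-0.02, 0, 0, 0, 0, 0], [-0.02, 0, 0, 0, 0, 0], [0, 0, 0, 0, 0, 0], [0, 0, 0, 0, 0, 0]],
  ],
  fingers=0.5,
)

```text
t: 15.65
tcp_pos: [0.5413, 0.1367, 0.182]
tool_rot: [-0.217, 0.976, 0.0, -0.002]
force: [0.5, 0.6, -0.0]
finger_gap: 0.502
```

```bash
python3 - <<'E'
from plan import *
plan([(.5433,.137,.102,115.1,8)])
p=manip.snapshot('scene');save('k1',p['img'],(295,120,425,250),5)
E
```

```text
t 15.65 P [0.5413 0.1367 0.182 ] yaw 115.05 tilt [-3.4e-03 -3.0e-04 -1.0e+00]
[[-0.0002, -0.0001, 0.01, 0, 0, np.float64(-0.01)], [-0.0002, -0.0001, 0.01, 0, 0, np.float64(-0.01)], [-0.0002, -0.0001, 0.01, 0, 0, np.float64(-0.01)], [-0.0002, -0.0001, 0.01, 0, 0, np.float64(-0.01)], [-0.0002, -0.0001, 0.01, 0, 0, np.float64(-0.01)], [-0.0002, -0.0001, 0.01, 0, 0, np.float64(-0.01)], [-0.0002, -0.0001, 0.01, 0, 0, np.float64(-0.01)], [-0.0002, -0.0001, 0.01, 0, 0, np.float64(-0.01)]]
```

View pics/k1.png

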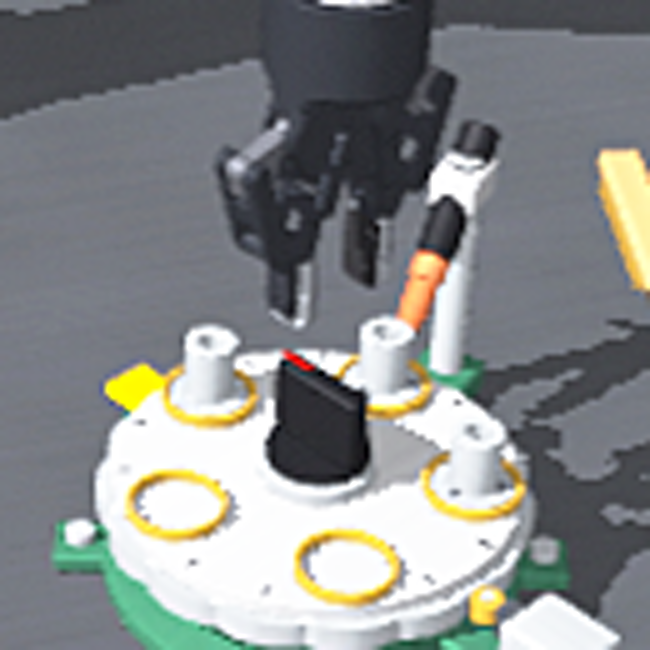

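Call:
play_rows(
  steps=[
    [[-0.001, -0.0005, 0.01, 0, 0, 0], [-0.0005, 0, 0.012, 0, 0, 0], [0, 0, 0.012, 0, 0, 0], [0, 0, 0.012, 0, 0, 0], [0, 0, 0.012, 0, 0, 0], [0, 0, 0.01, 0, 0, 0], [0, 0, 0.008, 0, 0, 0], [0, 0, 0.002, 0, 0, 0], [0, 0, 0, 0, 0, 0]],
  ],
)

```text
t: 16.82
tcp_pos: [0.5445, 0.1372, 0.105]
tool_rot: [-0.217, 0.976, -0.0, 0.0]
force: [0.5, -0.2, 0.5]
finger_gap: 0.502
```

Call:
play_rows(
  steps=[
    [[0, 0, 0, 0, 0, 0], [0, 0, 0, 0, 0, 0], [0, 0, 0, 0, 0, 0], [0, 0, 0, 0, 0, 0], [0, 0, 0, 0, 0, 0], [0, 0, 0, 0, 0, 0]],
  ],
  fingers=0,
  squeeze=40,
)

```text
t: 17.58
tcp_pos: [0.5447, 0.1372, 0.1055]
tool_rot: [-0.217, 0.976, -0.0, 0.0]
force: [-0.7, 0.4, 5.5]
finger_gap: 0.156
```

```bash
python3 - <<'E'
from plan import *
plan([(.5433,.137,.102,115.1,1)])
s=manip.sense();print(np.round(s['force'],1),np.round(s['ft_torque'],2),np.round(s['q'],3))
p=manip.snapshot('scene');save('k2',p['img'],(295,120,425,250),5)
E
```

```text
t 17.57 P [0.5447 0.1372 0.1055] yaw 115.04 tilt [ 8.e-04  1.e-04 -1.e+00]
[[0.0013, 0.0004, 0.0035, 0, 0, np.float64(-0.06)]]
[-0.7  0.4  5.5] [ 0.03  0.11 -0.06] [ 0.048  0.65   1.711  0.     0.779 -1.96 ]
```

View pics/k2.png

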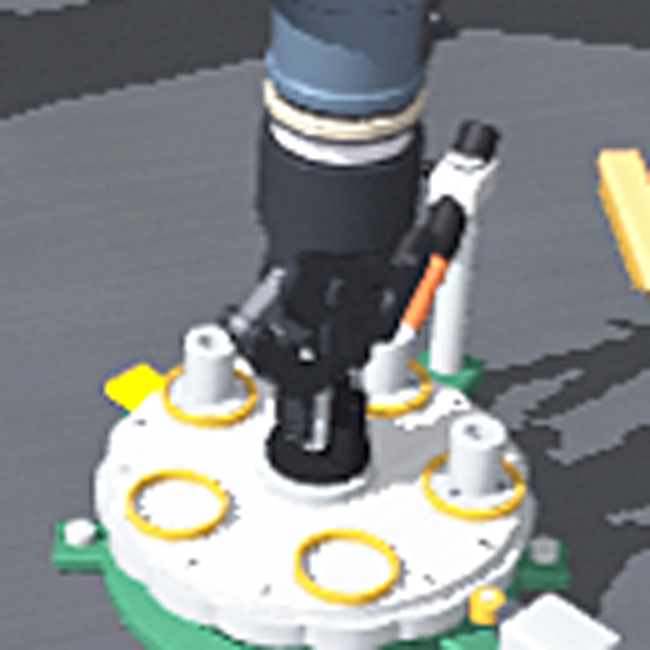

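Call:
play_rows(
  steps=[
    [[0, 0, 0, 0, 0, 0], [0, 0, 0, 0, 0, 3], [0, 0, 0, 0, 0, 3], [0, 0, 0, 0, 0, 3], [0, 0, 0, 0, 0, 3], [0, 0, 0, 0, 0, 3], [0, 0, 0, 0, 0, 3], [0, 0, 0, 0, 0, 3], [0, 0, 0, 0, 0, 3], [0, 0, 0, 0, 0, 0]],
  ],
  squeeze=90,
)

```text
t: 18.88
tcp_pos: [0.5448, 0.1367, 0.1056]
tool_rot: [-0.009, 1.0, -0.0, 0.0]
force: [-0.5, 0.1, 6.4]
finger_gap: 0.152
```

```bash
python3 - <<'E'
from plan import *
plan([(.5433,.137,.102,115.1,1)])
s=manip.sense();print(np.round(s['force'],1),np.round(s['ft_torque'],2),np.round(s['q'],3),s['finger_gap'])
p=manip.snapshot('scene');save('k3',p['img'],(295,120,425,250),5)
E
```

```text
t 18.88 P [0.5448 0.1367 0.1056] yaw 91.04 tilt [ 9.e-04 -6.e-04 -1.e+00]
[[0.0015, 0.0003, 0.0036, 0, 0, np.float64(-24.06)]]
[-0.5  0.1  6.4] [-0.24  0.16 -0.07] [ 4.700e-02  6.500e-01  1.711e+00 -1.000e-03  7.790e-01 -1.541e+00] 0.1520749623861116
```

View pics/k3.png

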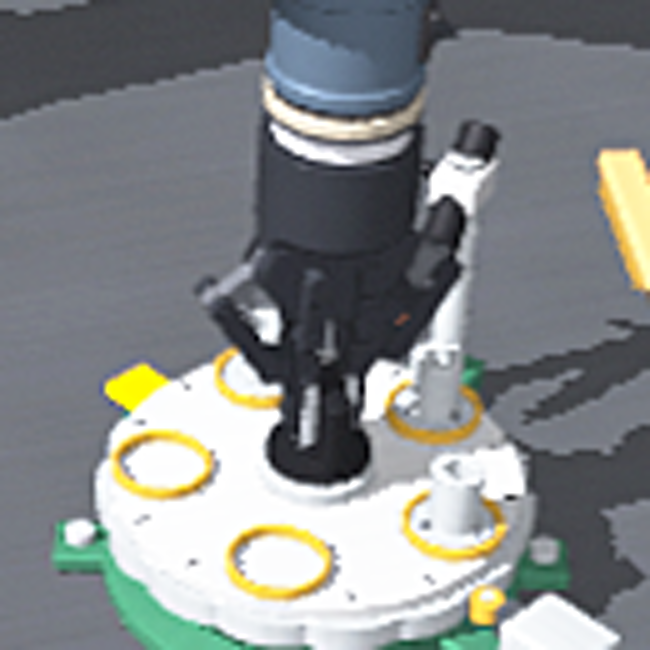

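One click done: the dial turned 24° and the torque is small. I continue with clicks two and three.

Call:
play_rows(
  steps=[
    [[0, 0, 0, 0, 0, 3], [0, 0, 0, 0, 0, 3], [0, 0, 0, 0, 0, 3], [0, 0, 0, 0, 0, 3], [0, 0, 0, 0, 0, 3], [0, 0, 0, 0, 0, 3], [0, 0, 0, 0, 0, 3], [0, 0, 0, 0, 0, 3], [0, 0, 0, 0, 0, 0]],
  ],
)

```text
t: 20.05
tcp_pos: [0.5447, 0.1362, 0.1056]
tool_rot: [0.199, 0.98, -0.001, 0.001]
force: [-1.0, -3.6, 5.6]
finger_gap: 0.151
```

Call:
play_rows(
  steps=[
    [[0, 0, 0, 0, 0, 3], [0, 0, 0, 0, 0, 3], [0, 0, 0, 0, 0, 3], [0, 0, 0, 0, 0, 3], [0, 0, 0, 0, 0, 3], [0, 0, 0, 0, 0, 3], [0, 0, 0, 0, 0, 3], [0, 0, 0, 0, 0, 2], [0, 0, 0, 0, 0, 1], [0, 0, 0, 0, 0, 0]],
  ],
)

```text
t: 21.3
tcp_pos: [0.5444, 0.1358, 0.1056]
tool_rot: [0.398, 0.917, -0.001, 0.0]
force: [-1.4, -4.6, 6.7]
finger_gap: 0.151
```

Call:
play_rows(
  steps=[
    [[0, 0, 0, 0, 0, 0], [0, 0, 0, 0, 0, 0], [0, 0, 0, 0, 0, 0], [0, 0, 0, 0, 0, 0]],
  ],
)

```text
t: 21.8
tcp_pos: [0.5444, 0.1358, 0.1056]
tool_rot: [0.398, 0.917, -0.001, 0.0]
force: [-1.5, -4.0, 6.2]
finger_gap: 0.152
```

```bash
python3 - <<'E'
from ov import *
from plan import *
plan([(.5433,.137,.102,43.1,1)])
s=manip.sense();print(np.round(s['force'],1),np.round(s['ft_torque'],2),np.round(s['qd'],3),s['finger_gap'])
c=(300,170,420,275)
p=manip.snapshot('scene');save('k4',p['img'],(295,120,425,250),5)
# rings empty now: yaw modulo 72
for y in(.38,.44,.50): print(fitfix2(p,(.5441,.1363,y-1.2566),c,(3,4)))
E
```

```text
t 21.8 P [0.5444 0.1358 0.1056] yaw 43.07 tilt [-0.    -0.002 -1.   ]
[[0.0016, -0.0, 0.0036, 0, 0, np.float64(-0.03)]]
[-1.5 -4.   6.2] [-0.61  0.21 -0.14] [-0.001 -0.001  0.001 -0.002  0.    -0.001] 0.1520840638212424
(array([ 0.5434,  0.1364, -0.8077]), np.float64(-0.9123260514325714))
(array([ 0.5433,  0.1365, -0.8073]), np.float64(-0.8645894951387472))
(array([ 0.5434,  0.1364, -0.8085]), np.float64(-0.8453012056637493))
```

View pics/k4.png

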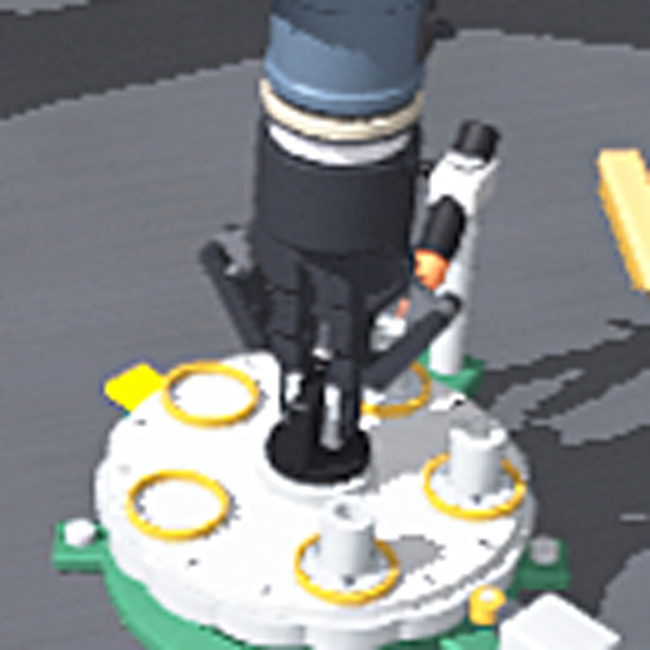

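```bash
python3 - <<'E'
from h import *
a=manip.snapshot('scene');b=manip.snapshot('top');save('f1',a['img'],(355,165,405,215),8);save('f2',b['img'],(240,130,340,230),4)
cv2.imwrite('pics/f.png',cv2.hconcat([cv2.imread('pics/f1.png'),cv2.imread('pics/f2.png')]))
E
```

```text
(no output)
```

View pics/f.png

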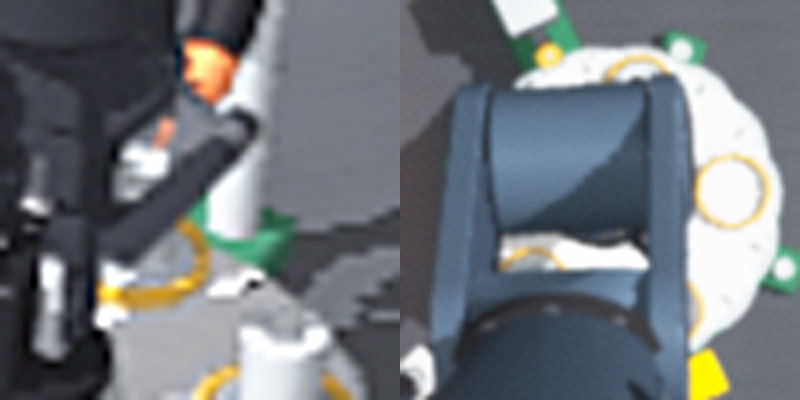

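The boss's tube top shows under the torch at (140,170), behind the finger link, with its ring at (150,290). The empty nests line up with their stop positions. I hand it in.

```bash
python3 -c "
from h import *
manip.sign_off();print(manip.sense()['t'])"
```

```text
the job is handed in; nothing more can be done
the job is handed in; nothing more can be done
```

The job is handed in at about 22 s of the 64 s allowed, and every check I could make looked right. The hand-in gave no verdict.

**What I did:** I picked the upright steel boss from the tray and seated it flange down in the loading nest. I felt contact with the floor and saw the flange inside the ring after letting go. Then I gripped the knob and turned the dial clockwise 72°, three clicks, and kept hold of it.

**Last checks:**
- **Dial:** the tool turned 72.0°. A fit of the two empty nest rings puts the dial within about 0.01 rad of the third stop.
- **Arm and grip:** the arm was at rest. The fingers had stopped on the bar with a commanded grip of 90 N. The tool point was about 1–2 mm from the axis.
- **Tacked bosses and bystanders:** one tacked boss was clearly upright in its nest in the final close-up, and both were in the view just before it. I saw nothing else disturbed, but I did not measure the bystanders at the end.

**Limits and disagreements:**
- **Final view of the boss:** the gripper partly hid it in the scene view and the arm blocked the top view. Under the torch I saw only its tube top and part of its ring, so its seating there rests on the check before the turn.
- **Camera agreement:** the two cameras differed by about 2 mm on the nest position; I used their mean.
- **Side force:** about 4 N remained on the knob, most likely because my grip was slightly off the axis. I left it.

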